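# Set the battery selector and press the test button

## Robot

A 7-joint arm with a two-finger parallel gripper is mounted at the origin on the work surface. World frame = base frame: x ahead of the robot, y to its left, z up, the work surface at z = 0. Lengths are in m, angles in rad, forces in N, time in s.
With the tool pointing down it reaches from about 0.35 to 0.9 m from the base axis. Payload 8.1 kg.
Tool frame: the origin (TCP) lies where the fingers leave the gripper's body, on its centre line; the fingertips stand 66 mm ahead of it and the grasp point (between the pads) lies 47 mm ahead of it; z points along the fingers, y is the line along which they close (so a half turn about z gives the same grasp; the last joint's range is limited). The gripper opens to 92 mm and grips with 3 to 60 N. Pads are 19 mm wide; open, the fingers measure 130 mm over their backs; the gripper's body (75 mm by 190 mm) begins 47 mm behind the grasp point.
Start: joints at [1.057, 0.434, 0.025, 1.573, -0.012, 1.134, -0.075], TCP at [0.25, -0.573, 0.292] pointing down, gripper open.
Joint ranges: [-2.62, 2.62], [-0.44, 2.09], [-1.27, 1.32], [0.08, 2.57], [-1.32, 4.46], [0.12, 2], [-2.74, 2.74]. Speed limits (rad/s): [2.22, 2.22, 3.01, 3.01, 3.14, 3.14, 3.14].

## Interface

Orientations are given as a rotation vector (axis times angle).
In Python, from cell import arm gives the robot as it stands.
- The arm moves only by the tool send_rows, never from a script. Its argument "motion" is text: rows parted by semicolons, each of 7 numbers parted by spaces: the closure, from 0 (fully open) to 1 (shut), then the shift along the world's x, y, z in m, then the turn, a rotation vector about the world's x, y, z in degrees. A call has 1 to 5 rows; each row shifts and turns the commanded pose from where the row before left it; what a row does not reach is not made up. A row lasts 1/8 s, in which the tool goes at most 62.5 mm and 10.7 degrees, less where a joint would pass 70% of its speed; a pose out of reach is approached as far as the arm can. A call is refused whole if a number of a shift passes 0.0625 or a number of a turn 10.7, either way. A call with a gripper value outside its range is refused whole. The fingers move at their own pace and stop on an object; "force" is the grip in N (left out, the last holds). Time passes only in rows, so rows that do not move let the fingers close. It gives the time, the measured TCP pose, the force, the opening and the grip force at its end, in the units of the state.
- arm.observe(): the state, without advancing time (a new reading comes with each control period).
- arm.get_image(name): name is "side" or "top"; returns (picture, depth): 400x640x3 uint8, blue, green, red; 400x640 float32, m along the optical axis (not along the pixel's ray), 0 where there is no reading.
- arm.camera_model(name): a dict with "fx", "fy", "cx", "cy" (pixels), "view" (4x4, takes a point from world to camera coordinates). Camera axes: x right, y down, z forward; pixel columns grow to the right and rows downward; lengths in m; the calibration is good to about 2 mm. A picture is of the moment at which its call begins. camera_model takes no time and is no camera call.
- arm.sign_off(): hands the job in; it is judged then, once.
The state is a dict: "clock": time; "joints": joint angles; "dq": joint speeds; "joint_efforts": joint torques, N m; "position": TCP position; "ee_rot": TCP orientation; "force": force on the tool from outside, world axes, zero at the start; "ft_torque": the same for the moment, N m; "width": opening from 0.0 (shut) to 1.0 (fully open); "gripper_force": force on a finger pad.
Only numpy, scipy, OpenCV 4.12 (cv2) and the standard library are available. Lean on these libraries where they do the work, as an engineer would, in place of code of your own. Each camera call takes 0.05 s, during which the arm holds its last target. There are 200 camera calls.

## Task

On the switch box, push the selector's protruding tab round until it points at the middle of the round tag with three dots, then press the round test button all the way down and let it spring back. Use the fingertips only: do not grip or force the selector, do not press the button before the selector is set, and leave the loose brass bush, spool and jar where they stand.

Things in the scene. Friction and masses are not known exactly. Their poses are not given: they have to be found in the camera images.
- box: The switch box, a fixed grey flat steel box 280 (x) x 260 (y) x 70 mm high, with three brass terminals on its +x face; its flat top is 70 mm above the table. Origin: centre of its underside on the table, z up. Its position and yaw change each time. The selector's axis, the button and four round tags are on its top.
- axis (a point): Point on the selector's upright axis at the box top's height (70 mm above the table); x and y as the box's. Four white tags 3 mm thick lie around it, centres 100 mm away, at -75, -25, +25 and +75 degrees (counter-clockwise from above, 0 = the box's +x). The tag at -25 is blank (off), part of the box; the selector starts there, give or take 9 degrees.
- selector (a joint): Selector angle (rad): 0 with its tab along the box's +x, growing counter-clockwise seen from above. The tags' places are at -1.309, -0.436, 0.436, 1.309; end stops at +-1.44. It turns stiffly, has no clicks or spring, and stays where it is left. Pushing at the tab takes about 2 to 4 N.
- tab (a point): Middle of the selector's tab, 62 mm from the axis, 91 mm above the table; point x points outward along the tab, z up. The black selector is a round hub of 36 mm radius, rising 34 mm above the box top; its one tab is a radial bar 14 mm wide reaching to 78 mm from the axis, 8 to 34 mm above the box top, with a white line on top.
- pointer (a point): Point that the tab points at: on the tab's line, 100 mm from the selector's axis (22 mm beyond the tab's end), at the tags' height. It lies over a tag's centre when the selector is set to that tag.
- tag1: Round white tag with one raised black dot, 32 mm diameter, 3 mm thick, fixed on the box top at one of the places -75, +25 or +75 degrees (the three tags change places). Origin: centre of its underside.
- tag2: The same tag with two dots, at another of these places. Origin: centre of its underside.
- tag3: The same tag with three dots: the wanted position. Origin: centre of its underside.
- button_top (a point): Centre of the top face of the test button: a grey round push button of 16 mm radius in a dark steel housing, on the box top at x = -85, y = +60 mm in the box frame; it stands 22 mm above the box top and 10 mm above its housing. It is pressed straight down.
- button (a joint): How far the test button is pressed, 0 (up) to 0.006 m (fully down). A spring of 5 N at full travel pushes it up again.
- bush: Loose brass bush, 28 mm diameter, 36 mm high, standing on the box top beside the button. Leave it alone. Origin: centre of its underside.
- spool: Loose empty dark wooden spool, 60 mm diameter, 70 mm high, standing on the table beside the box. Leave it alone. Origin: centre of its underside.
- jar: Loose closed jar with a steel lid, 60 mm diameter, 80 mm high, standing on the table beside the box. Leave it alone. Origin: centre of its underside.

How it is judged:
On the way, in this order (a step that is already met when the one before it is completed fails the run):
1. the selector is set to the three-dot tag (horizontal distance between pointer and tag3 below 0.012 m), for 0.2 s.
2. the test button is pressed down (value of joint button above 0.0045 m and horizontal distance between pointer and tag3 below 0.012 m), for 0.05 s.
At the end, for the whole second after the job is handed in: The selector rests at the three-dot tag (pointer within 12 mm, about 7 degrees, of the tag's centre), the button has been pressed at least 4.5 mm after that and is up again (under 1.5 mm), and the bush, spool and jar are within 15 mm of where they stood (horizontal distance between pointer and tag3 below 0.012 m and velocity of joint selector between -0.1 and 0.1 rad/s and value of joint button below 0.0015 m and distance of each of bush, spool, jar from where it was at the start of the episode below 0.015 m); the robot touches nothing.
It fails at once if the test button is pressed (over 3 mm) while the selector is not at the three-dot tag (value of joint button above 0.003 m and horizontal distance between pointer and tag3 above 0.015 m).
It fails at once if the selector is gripped or forced (over 30 N) (contact force between the fingers and selector above 30 N).
It fails at once if the bush, spool or jar is moved or lifted by more than 15 mm (distance of any of bush, spool, jar from where it was at the start of the episode above 0.015 m).
It also fails if it takes over 48 s, if anything falls off the work surface, if the arm or the gripper's body presses on something with over 40 N, if the wrist force passes 120 N, or if a joint passes its speed limit or range.

## Working session

There is one attempt and no reset: what is moved stays moved. The work goes in short steps, Python scripts to look and compute and a tool call to move; the robot and the scene stay as the last step left them, time stands still between calls to the robot, and variables do not carry over. Pictures are saved under pics/ and viewed, at most 10 in all, crops included, and the job is handed in when it is done.

Besides the shell and the picture viewer there is one more tool, called after "Emit:" in YAML: its name, and indented under it one key for each argument. send_rows: Moves the arm, as the interface text tells. Its arguments: {"type":"object","properties":{"motion":{"type":"string"},"force":{"type":"number"}},"required":["motion"]}

```bash
mkdir -p pics
python3 - <<'E'
from cell import arm
import cv2,numpy as np
for n in("top","side"):
    p,d=arm.get_image(n); cv2.imwrite(f"pics/{n}0.png",p); np.save(f"pics/{n}0.npy",d)
    m=arm.camera_model(n); print(n,m)
print(arm.observe())
E
```

```text
top {'fx': 427.4619124125024, 'fy': 427.4619124125024, 'cx': 319.130859185867, 'cy': 203.40845995703455, 'view': array([[ 0.01104109, -0.99902875,  0.0426573 ,  0.00182663],
       [-0.99579709, -0.01486417, -0.09037264,  0.57082616],
       [ 0.09091893, -0.0414802 , -0.99499404,  0.86730553],
       [ 0.        ,  0.        ,  0.        ,  1.        ]])}
side {'fx': 377.93101962762097, 'fy': 377.93101962762097, 'cx': 315.5760394166101, 'cy': 206.3229033268895, 'view': array([[ 0.91423597, -0.40516151,  0.004092  , -0.51752424],
       [-0.3039015 , -0.6923551 , -0.65443739,  0.23506974],
       [ 0.26798596,  0.59706663, -0.75610513,  0.68227863],
       [ 0.        ,  0.        ,  0.        ,  1.        ]])}
{'clock': 0.1, 'joints': array([ 1.05738636,  0.43511778,  0.02499253,  1.57400289, -0.0115789 ,
        1.1339997 , -0.07512041]), 'dq': array([ 3.46745034e-04, -2.03420522e-03,  4.99507066e-05, -1.03190383e-03,
        8.43932318e-04, -7.37797109e-04,  2.81112376e-04]), 'joint_efforts': array([ 3.22723659e-03, -6.69131541e+01,  9.88004319e-01, -3.15146434e+01,
       -6.05121371e-02,  3.74553446e-02,  7.86168357e-05]), 'position': array([ 0.24939309, -0.57268772,  0.29154693]), 'ee_rot': array([-3.07429573e+00, -6.40351817e-01,  6.74640960e-04]), 'force': array([ 0.77452981, -0.27443584,  0.06596353]), 'ft_torque': array([-0.02889993, -0.0734517 , -0.00603265]), 'gripper_force': 0.0, 'width': 0.9984261265147572}
```

View pics/top0.png

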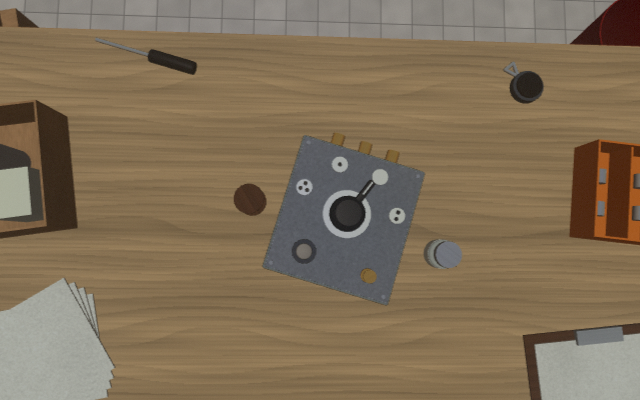

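View pics/side0.png

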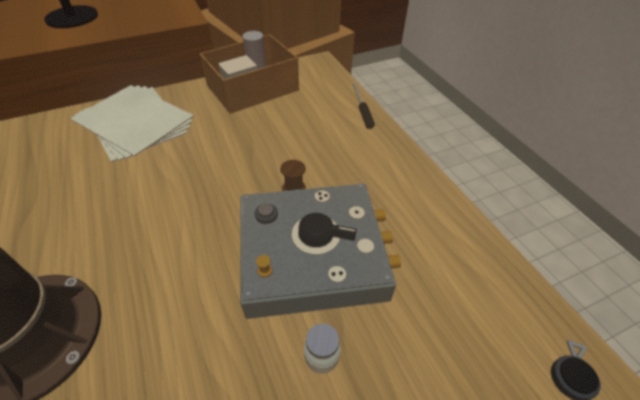

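The top view shows the box with its axis near (347,214) and the tab pointing at the blank tag (380,177). The other tags are at (340,164), (304,187) and (397,215), the button at (304,251) and the bush at (369,275). The side view agrees: three dots appear at (322,197) and two at (337,273). I'll zoom in to confirm and measure.

```bash
cat > h.py <<'E'
import numpy as np
from cell import arm
def ray(n,u,v):
    m=arm.camera_model(n);V=m["view"];R=V[:3,:3];t=V[:3,3]
    return -R.T@t, R.T@np.array([(u-m["cx"])/m["fx"],(v-m["cy"])/m["fy"],1])
def onz(n,u,v,z):
    c,r=ray(n,u,v);return c+r*(z-c[2])/r[2]
def tri(a,b):
    c1,r1=ray("top",*a);c2,r2=ray("side",*b)
    s=np.linalg.lstsq(np.c_[r1,-r2],c2-c1,rcond=None)[0]
    p,q=c1+s[0]*r1,c2+s[1]*r2
    return (p+q)/2,np.linalg.norm(p-q)
E
python3 - <<'E'
from h import *
import cv2
t=cv2.imread("pics/top0.png");s=cv2.imread("pics/side0.png")
cv2.imwrite("pics/z.png",np.hstack([cv2.resize(t[140:300,260:420],(400,400),interpolation=2),cv2.resize(s[175:305,235:405],(400,306),interpolation=2).copy() if 0 else cv2.resize(s[170:330,235:395],(400,400),interpolation=2)]))
# white blob centroids
for n,im,(x0,x1,y0,y1) in(("top",t,(265,425,140,300)),("side",s,(240,395,185,300))):
    g=(im[y0:y1,x0:x1].min(2)>150).astype(np.uint8)
    g=cv2.morphologyEx(g,cv2.MORPH_CLOSE,np.ones((5,5)))
    k,_,st,c=cv2.connectedComponentsWithStats(g)
    for i in range(1,k):
        if st[i,4]>40:
            u,v=c[i]+[x0,y0];print(n,st[i,4],u.round(1),v.round(1),onz(n,u,v,.073).round(4))
for nm,a,b in(("blank",(380,177),(366,245.5)),("t25",(340,164),(357,212)),("t75",(304,187),(322,196.5)),("t-75",(397,215),(337,273)),("button",(304,251),(266,211))):
    print(nm,*tri(a,b))
E
```

```text
top 176 339.5 163.9 [ 0.6464 -0.0287  0.073 ]
top 174 379.7 176.5 [ 0.6223 -0.1095  0.073 ]
top 180 303.9 186.6 [0.5994 0.0418 0.073 ]
top 619 344.5 215.3 [ 0.5435 -0.0394  0.073 ]
top 172 396.6 215.3 [ 0.5451 -0.1433  0.073 ]
blank [ 0.6222499  -0.11067762  0.07170816] 0.001478609337606793
t25 [ 0.64633963 -0.02974832  0.07253316] 0.00015639234107109966
t75 [0.59922164 0.04153543 0.06934411] 0.00019467022993953237
t-75 [ 0.5451285  -0.14387017  0.07312519] 0.0009870877650064067
button [0.47280469 0.03985086 0.08290423] 0.00011405982110975276
```

View pics/z.png

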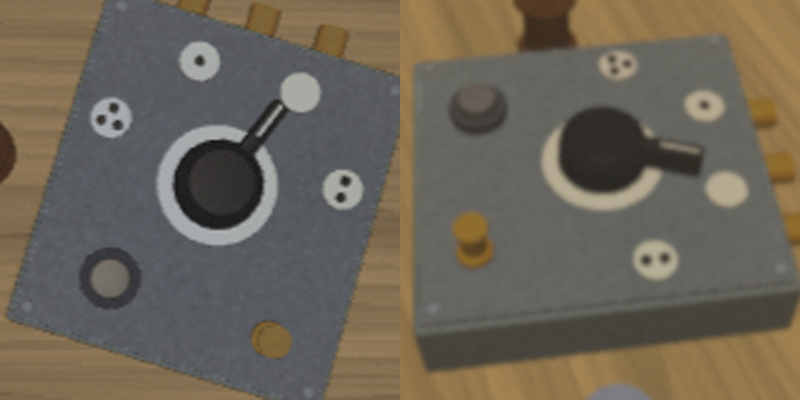

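Both views show the three-dot tag at the +75° place, top-view pixel (304,187). One dot is at +25° and two dots at -75°. Next I'll fit the box frame and find the selector angle.

```bash
cat >> h.py <<'E'
from scipy.spatial.transform import Rotation as Ro
import cv2
def fit():
    W=np.array([[.5451,-.1433],[.6223,-.1095],[.6464,-.0287],[.5994,.0418]])
    a=np.radians([-75,-25,25,75]);B=.1*np.c_[np.cos(a),np.sin(a)]
    w=W-W.mean(0);b=B-B.mean(0)
    y=np.arctan2((b[:,0]*w[:,1]-b[:,1]*w[:,0]).sum(),(b*w).sum())
    R=np.array([[np.cos(y),-np.sin(y)],[np.sin(y),np.cos(y)]])
    return y,R,W.mean(0)-R@B.mean(0)
def pol(ax,p):
    d=np.array(p)[:2]-ax;return np.hypot(*d),np.degrees(np.arctan2(d[1],d[0]))
def tipst():
    s=arm.observe();R=Ro.from_rotvec(s["ee_rot"]).as_matrix()
    return s,s["position"]+.066*R[:,2],R
E
python3 - <<'E'
from h import *
y,R,ax=fit();print("yaw",np.degrees(y),"axis",ax,"button",ax+R@[-.085,.06],"target dir",np.degrees(y)+75)
t=cv2.imread("pics/top0.png")
# tab white line: bright pixels in region
for v in range(176,206):
  for u in range(355,378):
    if t[v,u].min()>120:
      r,a=pol(ax,onz("top",u,v,.104))
      if 36<r<80: print(u,v,round(r*1e3),round(a,1),t[v,u].min())
s,tip,Rt=tipst();print(tip,Rt.round(3))
E
```

```text
yaw -16.402155376943977 axis [ 0.5474145  -0.04347472] button [0.48281636 0.03808558] target dir 58.59784462305602
[ 0.24934764 -0.57260855  0.22554699] [[ 0.917  0.399 -0.001]
 [ 0.399 -0.917  0.001]
 [-0.    -0.001 -1.   ]]
```

Run:
```python
from h import *
y,R,ax=fit()
a=np.radians([-75,-25,25,75]);print(ax+(.1*np.c_[np.cos(a),np.sin(a)])@R.T)
for z in(.083,.092):print(onz("top",304,251,z),onz("side",266,211,z),onz("side",265,209,z))
t=cv2.imread("pics/top0.png").min(2).astype(int)
for v in range(182,206,2):
  print(v,t[v,352:380])
print([ (u,v,pol(ax,onz("top",u,v,.104))) for u,v in((361,195),(366,189),(371,183))])
print(onz("top",347,214,.104))
```

```text
[[ 0.54496752 -0.14344477]
 [ 0.62242312 -0.10960873]
 [ 0.6462907  -0.0285249 ]
 [ 0.59951867  0.0418784 ]]
[0.47275125 0.03986525 0.083     ] [0.47284179 0.039756   0.083     ] [0.47271852 0.04565963 0.083     ]
[0.47293311 0.03993475 0.092     ] [0.4711436  0.03220466 0.092     ] [0.4710222  0.03801806 0.092     ]
182 [ 91  88  89  88  88  87  86  88  88  90  87  86  84  88  75  45  31  37
  56 121 138  64 107 160 163 165 165 165]
184 [ 87  88  86  89  91  90  87  84  85  86  87  87  85  69  36  36  46  95
 145 133  58  36  40  65  92 113 138 145]
186 [ 88  88  90  91  91  90  88  91  89  90  86  78  46  30  41  64 122 151
 105  39  36  53  78  89  85  85  85  86]
188 [ 88  88  84  87  87  89  87  87  90  88  71  29  39  47  97 147 139  59
  39  46  72  88  86  86  86  88  88  91]
190 [110  96  92  90  88  89  86  86  73  42  36  43  80 132 145  81  35  34
  55  80  89  88  87  89  87  86  89  90]
192 [168 168 169 168 155 125 101  58  30  39  54  99 147 136  58  38  44  69
  85  88  89  91  92  87  87  88  87  87]
194 [167 165 165 167 165 134  48  37  48  47  72  99  80  34  35  6
[... 220 characters left out ...]
 50  97 119  89  87  89  91
  91  87  89  89  88  88  91  89  86  89]
200 [ 40  34  32  29  30  34  39  38  36  36  69 129 167 166 145  90  89  88
  90  88  91  88  87  87  86  88  90  88]
202 [ 45  46  44  41  39  33  29  34  32  60 123 166 167 167 166 155 115  84
  88  91  90  88  90  88  88  86  86  85]
204 [ 46  47  46  41  44  44  37  33  30  33  57 124 166 166 167 167 143  87
  87  86  89  89  88  87  85  87  86  87]
[(361, 195, (np.float64(0.041377990936011744), np.float64(-35.7540207279982))), (366, 189, (np.float64(0.0565409821880807), np.float64(-36.7161634666133))), (371, 183, (np.float64(0.07176760438557746), np.float64(-37.27286430070773)))]
[ 0.54412861 -0.04090398  0.104     ]
```

Run:
```python
from h import *
y,R,ax=fit()
print("cam",ray("top",0,0)[0])
C=[(305,136),(425,172),(387,304),(264,267)]
P=np.array([onz("top",u,v,.07) for u,v in C]);print(P.round(4),P.mean(0),[((p[:2]-ax)@R).round(4) for p in P])
d=np.load("pics/top0.npy");ds=np.load("pics/side0.npy")
def dp(n,D,u,v):
    c,r=ray(n,u,v);return c+r*D[v,u]
for u,v in((304,187),(340,164),(380,175),(397,215),(304,251),(347,214),(369,275),(330,280),(287,250)):
    p=dp("top",d,u,v);print((u,v),p.round(4),((p[:2]-ax)@R).round(4))
t=cv2.imread("pics/top0.png").min(2).astype(int)
print(t[251,284:324]);print(t[232:270,304])
```

```text
cam [0.48955236 0.04628573 0.91447298]
[[ 0.7024  0.041   0.07  ]
 [ 0.6336 -0.2023  0.07  ]
 [ 0.371  -0.124   0.07  ]
 [ 0.4407  0.1172  0.07  ]] [ 0.53695395 -0.04201954  0.07      ] [array([0.1248, 0.1248]), array([ 0.1276, -0.128 ]), array([-0.1464, -0.1271]), array([-0.1477,  0.124 ])]
(304, 187) [0.5985 0.0416 0.0745] [0.025 0.096]
(340, 164) [ 0.6457 -0.0294  0.0757] [0.0903 0.0412]
(380, 175) [ 0.625  -0.1098  0.0752] [ 0.0932 -0.0417]
(397, 215) [ 0.5458 -0.1448  0.0698] [ 0.0271 -0.0976]
(304, 251) [0.4729 0.0399 0.0926] [-0.095  0.059]
(347, 214) [0.4896 0.0463 0.9145] [-0.0809  0.0698]
(369, 275) [ 0.4294 -0.0831  0.1043] [-0.102  -0.0713]
(330, 280) [ 0.4167 -0.0118  0.0704] [-0.1344 -0.0066]
(287, 250) [0.4741 0.0732 0.0676] [-0.1033  0.0912]
[ 92  94  92  92  90  90  93  79  56  58  58  62  84 107 108 106 106 106
 106 107 105 104 103 100  99  99  94  81  55  55  55  57  75  89  87  89
  90  90  91  90]
[ 90  89  92  92  89  87  86  56  57  57  56  62  96 102 103 102 102 106
 105 105 103 104 104 101 100  98  89  54  55  55  60  75  94  91  88  87
  84  86]
```

Trusting the measurements: axis (0.547,-0.0435), button (0.473,0.040), tab at about -38° in world, target +58.6°. I'll close the fingers and move to the clockwise side of the tab.

Emit:
send_rows:
  motion: "1 0.027 0.0386 0 0 0 9.5; 1 0.027 0.0386 0 0 0 9.5; 1 0.027 0.0386 0 0 0 9.5; 1 0.027 0.0386 0 0 0 0; 1 0.027 0.0386 0 0 0 0"
  force: 10

```text
clock: 0.72
position: [0.3851, -0.3786, 0.292]
ee_rot: [-2.823, -1.378, 0.0]
force: [1.2, -0.6, 0.2]
width: 0.505
gripper_force: 0.0
```

Emit:
send_rows:
  motion: "1 0.027 0.0386 -0.01 0 0 0; 1 0.027 0.0386 -0.01 0 0 0; 1 0.027 0.0386 -0.01 0 0 0; 1 0.027 0.0386 -0.01 0 0 0; 1 0.027 0.0386 -0.01 0 0 0"

```text
clock: 1.35
position: [0.5201, -0.1858, 0.2417]
ee_rot: [-2.823, -1.378, 0.001]
force: [0.5, -1.0, 0.0]
width: 0.008
gripper_force: 0.0
```

Emit:
send_rows:
  motion: "1 0.027 0.0386 0 0 0 0; 1 0.027 0.0386 0 0 0 0; 1 0 0 0 0 0 0"

```text
clock: 1.72
position: [0.5752, -0.1051, 0.2419]
ee_rot: [-2.817, -1.386, -0.002]
force: [-0.1, -0.3, -0.1]
width: 0.006
gripper_force: 0.0
```

Emit:
send_rows:
  motion: "1 -0.001 -0.005 0 0 0 0; 1 0 0 -0.03 0 0 0; 1 0 0 -0.03 0 0 0; 1 0 0 -0.029 0 0 0; 1 0 0 0 0 0 0"

```text
clock: 2.35
position: [0.5704, -0.1167, 0.1514]
ee_rot: [-2.823, -1.374, 0.007]
force: [-0.3, 0.2, 0.5]
width: 0.002
gripper_force: 0.0
```

Run:
```python
from h import *
y,R,ax=fit()
s,tip,Rt=tipst();print(tip,pol(ax,tip),s["force"])
p,_=arm.get_image("side");cv2.imwrite("pics/s1.png",cv2.resize(p[130:310,220:420],(800,720))[:600])
# arc waypoints: tip leads: tool centre angle phi; offset b=16.5mm behind tab, radial .062
c=ax
for th in np.arange(-38,60,8):
    t=np.radians(th);u=np.array([np.cos(t),np.sin(t)]);n=np.array([-u[1],u[0]])
    print(th,(ax+.062*u-.0165*n).round(4))
```

```text
[ 0.57007194 -0.11675297  0.08539629] (np.float64(0.07670112495844907), np.float64(-72.81853125709947)) [-0.25844914  0.22330257  0.49921676]
-38 [ 0.5861 -0.0946]
-30 [ 0.5929 -0.0888]
-22 [ 0.5987 -0.082 ]
-14 [ 0.6036 -0.0745]
-6 [ 0.6074 -0.0664]
2 [ 0.61   -0.0578]
10 [ 0.6113 -0.049 ]
18 [ 0.6115 -0.04  ]
26 [ 0.6104 -0.0311]
34 [ 0.608  -0.0225]
42 [ 0.6045 -0.0143]
50 [ 0.5999 -0.0066]
58 [5.943e-01 4.000e-04]
```

View pics/s1.png

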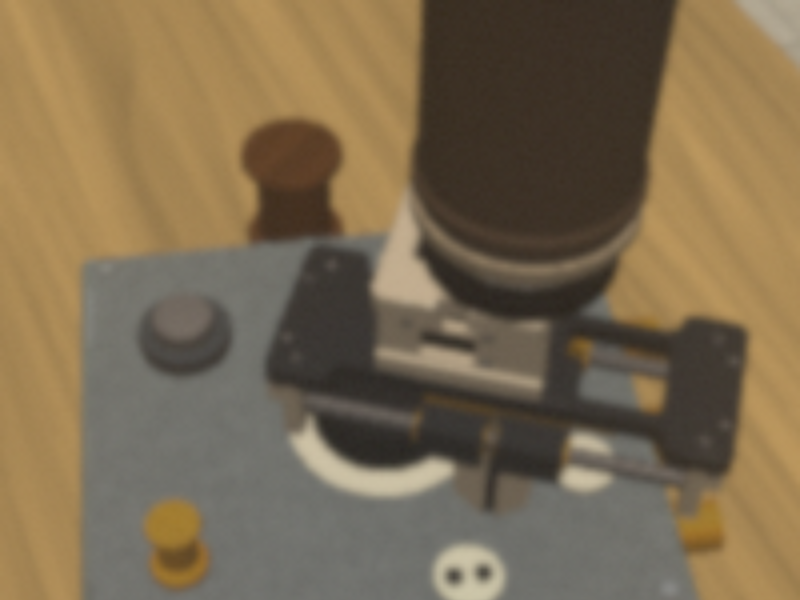

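The fingers stand at the tab's clockwise side, and the path along the arc is clear. I'll push in steps along it, turning with the tab.

Emit:
send_rows:
  motion: "1 0.0068 0.01 0 0 0 0; 1 0.0069 0.0099 0 0 0 0; 1 0.0068 0.0058 0 0 0 8; 1 0.0058 0.0068 0 0 0 8; 1 0.0049 0.0075 0 0 0 8"

```text
clock: 3.02
position: [0.6045, -0.0748, 0.1542]
ee_rot: [2.469, 1.939, -0.0]
force: [-2.3, -2.5, 2.7]
width: 0.005
gripper_force: 1.9
```

Run:
```python
from h import *
y,R,ax=fit()
s,tip,Rt=tipst();print(tip,pol(ax,tip),s["force"],np.degrees(np.arctan2(-Rt[1,1],-Rt[0,1])))
p,_=arm.get_image("side");cv2.imwrite("pics/s2.png",cv2.resize(p[130:310,220:420],(800,720))[:600])
```

```text
[ 0.60455398 -0.07493334  0.08824966] (np.float64(0.06522703393370251), np.float64(-28.83535471173531)) [-2.33043147 -2.51609636  2.74847051] 166.28863521351454
```

View pics/s2.png

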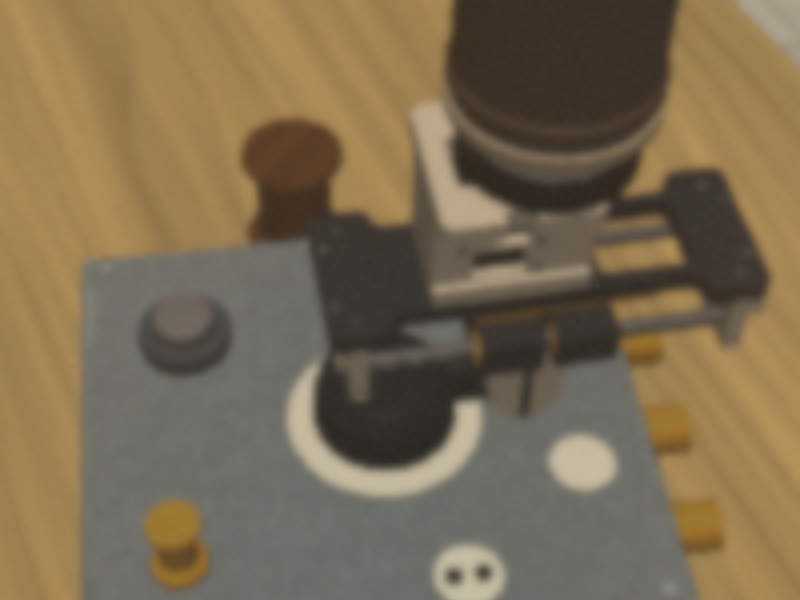

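The tab has left the blank tag and is moving with about 3.5 N at the fingers. I'll carry on to about 50° and check there.

Emit:
send_rows:
  motion: "1 0.0038 0.0081 0 0 0 8; 1 0.0026 0.0086 0 0 0 8; 1 0.0013 0.0088 0 0 0 8; 1 0.0002 0.009 0 0 0 8; 1 -0.0011 0.0089 0 0 0 8"

```text
clock: 3.7
position: [0.6114, -0.0317, 0.1541]
ee_rot: [1.661, 2.664, -0.001]
force: [-0.3, -4.5, 1.3]
width: 0.002
gripper_force: 1.8
```

Emit:
send_rows:
  motion: "1 -0.0024 0.0086 0 0 0 8; 1 -0.0035 0.0082 0 0 0 8; 1 -0.0046 0.0077 0 0 0 8; 1 0 0 0 0 0 0"

```text
clock: 4.2
position: [0.6005, -0.0062, 0.1539]
ee_rot: [1.076, 2.951, 0.001]
force: [0.6, 0.8, 0.8]
width: 0.005
gripper_force: 0.1
```

Run:
```python
from h import *
y,R,ax=fit()
s,tip,Rt=tipst();r,a=pol(ax,tip);print(tip,r,a,s["force"],np.degrees(np.arctan2(Rt[1,1],Rt[0,1])))
print("tab angle est",a+np.degrees(np.arcsin(.0165/r)))
p,_=arm.get_image("side");q,_=arm.get_image("top")
cv2.imwrite("pics/s3.png",np.hstack([cv2.resize(p[165:305,240:400],(400,350)),cv2.resize(q[140:280,260:420],(400,350))]))
```

```text
[ 0.60058523 -0.00619641  0.08790623] 0.0649368853054502 35.03451961242275 [0.60527897 0.81609447 0.83215122] 49.936129250060254
tab angle est 49.75436011307798
```

View pics/s3.png

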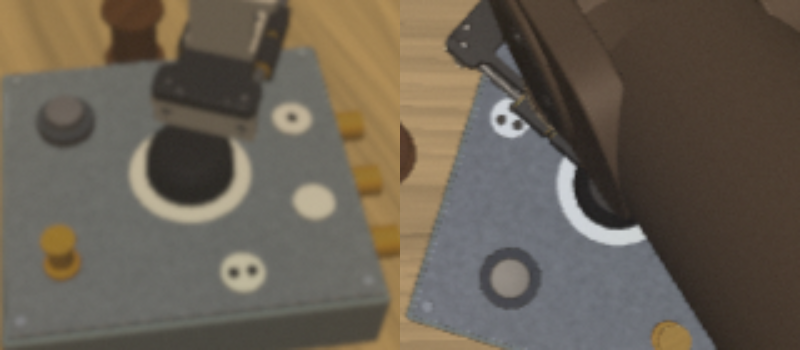

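The fingers hide the tab, and the estimated angle is about 50°. I'll push another 6° slowly, then back off to see it.

Emit:
send_rows:
  motion: "1 -0.0021 0.0027 0 0 0 3; 1 -0.0021 0.0026 0 0 0 3; 1 0 0 0 0 0 0; 1 0.0166 -0.0112 0 0 0 0; 1 0 0 0.04 0 0 0"

```text
clock: 4.92
position: [0.6116, -0.0144, 0.1908]
ee_rot: [-0.923, -2.997, 0.003]
force: [-0.7, 0.1, 0.4]
width: 0.007
gripper_force: 0.0
```

Emit:
send_rows:
  motion: "1 0.04 -0.04 0.03 0 0 0; 1 0.04 -0.04 0 0 0 0; 1 0.03 -0.04 0 0 0 0; 1 0.03 -0.04 0 0 0 0; 1 0 0 0 0 0 0"

```text
clock: 5.55
position: [0.7523, -0.1767, 0.2209]
ee_rot: [-0.931, -3.0, 0.003]
force: [-0.2, 0.1, -0.5]
width: 0.007
gripper_force: 0.0
```

Run:
```python
from h import *
p,_=arm.get_image("side");q,_=arm.get_image("top");cv2.imwrite("pics/top4.png",q);cv2.imwrite("pics/side4.png",p)
cv2.imwrite("pics/s4.png",np.hstack([cv2.resize(p[165:305,240:400],(400,350)),cv2.resize(q[140:280,260:420],(400,350))]))
```

```text
(no output)
```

View pics/s4.png

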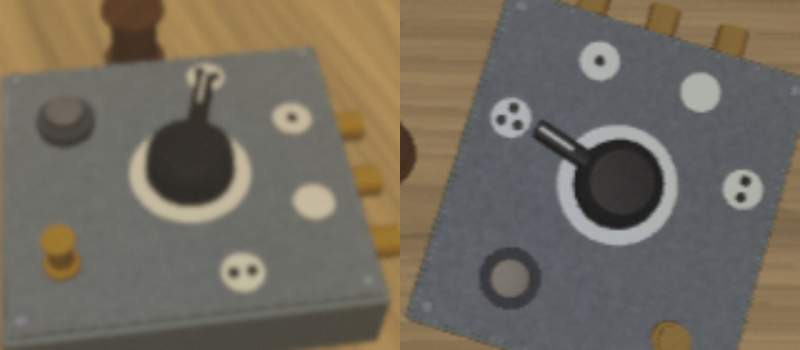

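The tab now points close to the three-dot tag; in the top crop its line is at about (540,127)–(585,155) and the tag at (510,117). I'll measure the error.

Run:
```python
from h import *
y,R,ax=fit()
t=cv2.imread("pics/top4.png").min(2)
X=[]
for v in range(185,206):
  for u in range(312,336):
    P=onz("top",u,v,.104);r,a=pol(ax,P)
    if t[v,u]>85 and 38<r*1e3<76 and abs(a-58)<7: X.append([*P[:2],a,r])
X=np.array(X);vx,vy,x0,y0=cv2.fitLine(X[:,:2].astype(np.float32),2,0,.01,.01).ravel()
print(len(X),X[:,2].mean(),X[:,3].min(),X[:,3].max(),"line dir",np.degrees(np.arctan2(vy,vx))%180,"target",np.degrees(y)+75)
m=X[:,:2].mean(0);r=np.linalg.norm(m-ax);d=np.array([vx,vy])*(np.sign(vx*(m-ax)[0]+vy*(m-ax)[1]));
e=m+d*(.1-r);tag=np.array([.5995,.0418]);print("pointer",e,"alt",ax+(m-ax)/r*.1,"tag",tag)
```

```text
37 56.95829659384848 0.044787166403119756 0.07551532499205378 line dir 55.8321 target 58.59784462305602
pointer [0.60259842 0.03991502] alt [0.6019705  0.04033246] tag [0.5995 0.0418]
```

The error is about 3 mm against the 12 mm allowed, so the selector is set. Next is the button.

Emit:
send_rows:
  motion: "1 -0.04 0.031 0 0 0 0; 1 -0.04 0.031 0 0 0 0; 1 -0.04 0.031 0 0 0 0; 1 -0.04 0.031 0 0 0 0; 1 -0.04 0.031 0 0 0 0"

```text
clock: 6.28
position: [0.549, -0.0145, 0.2229]
ee_rot: [-0.917, -3.005, -0.0]
force: [0.3, 0.7, 0.2]
width: 0.005
gripper_force: 0.0
```

Emit:
send_rows:
  motion: "1 -0.04 0.031 0 0 0 0; 1 -0.039 0.031 0 0 0 0; 1 0 0 0 0 0 0; 1 0 0 0 0 0 0"

```text
clock: 6.78
position: [0.4723, 0.0454, 0.2229]
ee_rot: [0.917, 3.004, -0.001]
force: [0.5, -0.4, -0.1]
width: 0.004
gripper_force: 0.0
```

Emit:
send_rows:
  motion: "1 0.001 -0.005 -0.03 0 0 0; 1 0 0 -0.027 0 0 0; 1 0 0 0 0 0 0; 1 0 0 0 0 0 0"

```text
clock: 7.28
position: [0.4742, 0.0402, 0.1662]
ee_rot: [0.918, 3.004, 0.001]
force: [0.6, 0.1, 1.0]
width: 0.003
gripper_force: 0.0
```

Run:
```python
from h import *
s,tip,Rt=tipst();print(tip,s["force"])
p,_=arm.get_image("side");cv2.imwrite("pics/s5.png",cv2.resize(p[165:305,230:390],(640,560)))
```

```text
[0.47424324 0.04026925 0.10020105] [0.59740887 0.14212888 0.96275263]
```

View pics/s5.png

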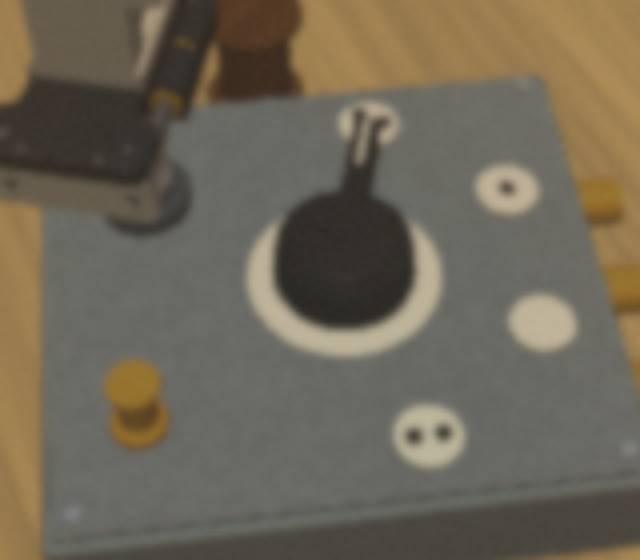

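The fingers are over the button, the selector still points at the three dots, and the bush is clear. Pressing now.

Emit:
send_rows:
  motion: "1 0 0 -0.006 0 0 0; 1 0 0 -0.004 0 0 0; 1 0 0 -0.003 0 0 0; 1 0 0 0 0 0 0; 1 0 0 0 0 0 0"

```text
clock: 7.95
position: [0.4739, 0.0401, 0.1528]
ee_rot: [0.918, 3.004, 0.0]
force: [1.7, -0.2, 4.2]
width: 0.007
gripper_force: 2.1
```

Emit:
send_rows:
  motion: "1 0 0 -0.0015 0 0 0; 1 0 0 -0.0015 0 0 0; 1 0 0 0 0 0 0; 1 0 0 0 0 0 0"

```text
clock: 8.45
position: [0.474, 0.0402, 0.1513]
ee_rot: [0.917, 3.002, -0.001]
force: [-5.6, -3.9, 32.1]
width: 0.007
gripper_force: 15.5
```

The force jumped to 32 N, so the button is fully down at its stop. I'll lift off.

Emit:
send_rows:
  motion: "1 0 0 0.01 0 0 0; 1 0 0 0.03 0 0 0; 1 0 0 0.05 0 0 0; 1 -0.04 0.02 0.04 0 0 0; 1 0 0 0 0 0 0"

```text
clock: 9.07
position: [0.432, 0.0621, 0.2817]
ee_rot: [0.912, 3.003, 0.0]
force: [0.5, -0.4, -1.1]
width: 0.007
gripper_force: 0.0
```

Emit:
send_rows:
  motion: "1 -0.04 0.05 0 0 0 0; 1 0 0.06 0 0 0 0; 1 0 0.06 0 0 0 0; 1 0 0 0 0 0 0; 1 0 0 0 0 0 0"

```text
clock: 9.7
position: [0.3941, 0.2283, 0.2784]
ee_rot: [-0.916, -3.003, 0.003]
force: [-0.1, -0.2, 0.1]
width: 0.004
gripper_force: 0.0
```

Run:
```python
from h import *
p,_=arm.get_image("side");q,_=arm.get_image("top");print(arm.observe()["force"])
cv2.imwrite("pics/s6.png",np.hstack([cv2.resize(p[165:375,200:410],(400,400)),cv2.resize(q[130:310,240:470],(400,313)).copy() if 0 else cv2.resize(q[120:330,230:465],(400,400))]))
```

```text
[-0.72972612 -0.77168105 -0.40295711]
```

View pics/s6.png

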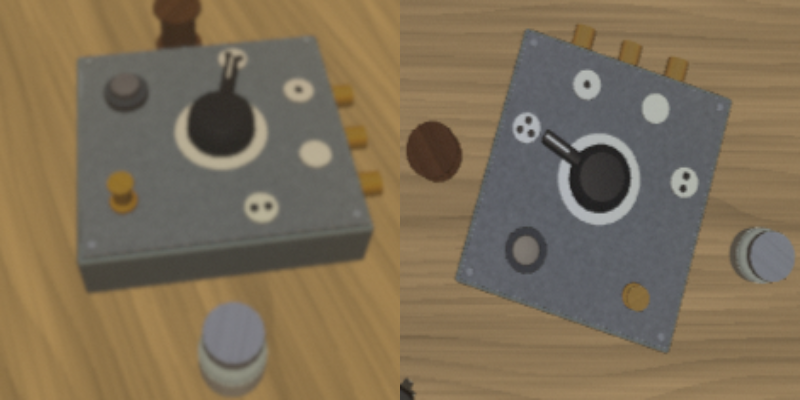

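The final views show the tab pointing at the three-dot tag, the button up, and the bush, spool and jar where they stood.

```bash
python3 -c "
from cell import arm
print(arm.sign_off())"
```

```text
the job is handed in; nothing more can be done
None
```

I handed the job in at about 10 s of the 48 s allowed, with no verdict returned: the selector points about 3 mm off the three-dot tag's centre (12 mm allowed), the button was pressed to its stop and is up again, and the bush, spool and jar look undisturbed.

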